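# Seat the support disc in the filter base and swing the keeper over it

## Robot

A 6-joint arm with a two-finger parallel gripper is mounted at the origin on the work surface. World frame = base frame: x ahead of the robot, y to its left, z up, the work surface at z = 0. Lengths are in m, angles in rad, forces in N, time in s.
With the tool pointing down it reaches from about 0.35 to 0.975 m from the base axis. Payload 4.9 kg.
Tool frame: the origin (TCP) lies midway between the tips of the shut fingers; the grasp point (between the pads) lies 19 mm behind it; z points along the fingers, y is the line along which they close (so a half turn about z gives the same grasp; the last joint's range is limited). The gripper opens to 85 mm and grips with 20 to 120 N. Pads are 22 mm wide; open, the fingers measure 114 mm over their backs; the gripper's body (76 mm by 85 mm) begins 54 mm behind the grasp point. The pads swing forward as they close: fully open they stand 13 mm farther back than shut.
Start: joints at [-1.297, 0.053, 1.613, -0, 1.476, -0.119], TCP at [0.239, -0.577, 0.231] pointing down, gripper open.
Joint ranges: [-3.01, 3.01], [-1.01, 2.22], [0.06, 2.58], [-1.02, 4.17], [0.09, 2.62], [-3.14, 3.14]. Speed limits (rad/s): [2.57, 2.57, 3.14, 3.14, 3.14, 3.14].

## Interface

Orientations are given as a unit quaternion [x, y, z, w].
In Python, from rig import sense, read_camera, hand_in gives the robot as it stands.
- The arm moves only by the tool step_arm, never from a script. Its arguments are lists of equal length, an entry for each row: "rotation": the turn, a rotation vector about the tool's x, y, z in rad, a list of three; "travel": the shift along the tool's x, y, z in m, a list of three; "grip": the finger opening in m, from 0 to 0.0854. A call has 1 to 10 rows; each row is the pose to reach, as a shift and turn from the pose commanded when the call began, along the tool's axes at that moment; what a row does not reach only later rows make up. A row lasts 1/8 s, in which the tool goes at most 62.5 mm and 10.7 degrees, less where a joint would pass 70% of its speed; a pose out of reach is approached as far as the arm can. A call with a gripper value outside its range is refused whole. The fingers move at their own pace and stop on an object; "grip_force" is the grip in N (left out, the last holds). Time passes only in rows, so rows that repeat a pose let the fingers close. It gives the time, the measured TCP pose, the force, the opening and the grip force at its end, in the units of the state.
- sense(): the state, without advancing time (a new reading comes with each control period).
- read_camera(name): name is "scene" or "side" or "wrist"; returns a dict with "img" (420x560x3 uint8, red, green, blue), "fx", "fy", "cx", "cy" (pixels), "position" and "attitude" of the camera in the world. Camera axes: x right, y up, looking along -z (the intrinsics and any distortion apply to the point x, -y, -z); pixel columns grow to the right and rows downward; lengths in m; the calibration is good to about 2 mm. A picture is of the moment at which its call begins. There is no depth.
- hand_in(): hands the job in; it is judged then, once.
The state is a dict: "t": time; "qpos": joint angles; "dq": joint speeds; "effort": joint torques, N m; "position": TCP position; "eef_rot": TCP orientation; "contact_force": force on the tool from outside, world axes, zero at the start; "wrist_torque": the same for the moment, N m; "gripper_width": finger opening in m; "grasp_force": force on a finger pad.
Only numpy, scipy, OpenCV 4.12 (cv2) and the standard library are available. Lean on these libraries where they do the work, as an engineer would, in place of code of your own. Each camera call takes 0.05 s, during which the arm holds its last target. There are 200 camera calls.

## Task

Push the loose perforated steel disc across the top of the filter base until it drops flat into the round recess, then push the swing keeper's arm round over the disc as far as its stop (its upright peg is there to push on). Slide the disc with the fingers, never lift it, and leave the vial, the beaker and the bottle where they stand. Finish with the hand clear of everything.

Things in the scene. Friction and masses are not known exactly. Their poses are not given: they have to be found in the camera images.
- base: Filter base: fixed low aluminium block, 220 mm (its x) x 280 mm (its y) x 45 mm high, flat top (the deck). Origin at the centre of its underside on the bench; x, y along its sides, z up. The deck is bare except for the recess, the keeper, the vial and the disc.
- recess (a point): Centre of the flat floor of the round recess in the deck: 64 mm diameter, 8 mm deep, rim chamfered 1 mm, floor lined dark grey with a small bright drain mark in the middle. It lies at x -10, y -50, z 37 mm in the base's frame; axes as the base's.
- disc: Loose steel support disc with a pattern of dark perforation marks, 60 mm diameter, 8 mm thick, about 0.12 kg. Starts lying flat on the deck on the base's +y half. Origin at the centre of its underside. Seated in the recess its top is flush with the deck. It slides with ordinary metal friction and its yaw does not matter.
- pivot (a point): Vertical hinge axis of the swing keeper, at deck height: x -10, y -108, z 45 mm in the base's frame, 58 mm to the -y side of the recess's centre. From it runs the keeper's flat steel arm, 62 mm long, 14 mm wide, 3 to 8 mm above the deck: it passes over a seated disc, not over one still on the deck.
- keeper (a joint): Angle of the swing keeper's arm about the pivot, rad, growing anticlockwise seen from above. At value v the arm points v - 0.33 rad from the base's x axis: at 0 roughly along +x, clear of the recess; at 1.90, its hard stop, along the base's +y, over the recess's centre. Under 1.5 N at the peg turns it; it stays where left. Starts between 0 and 0.6.
- keeper_peg (a point): Centre of the top of the upright black peg on the keeper's arm, 52 mm out from the pivot: 13 mm diameter, from 8 to 30 mm above the deck.
- vial: Bystander: small amber vial, 24 mm diameter, 45 mm high, standing loose on the deck near its corner at +x, +y. Origin at the centre of its underside.
- beaker: Bystander: open clear plastic cup, 72 mm diameter, 85 mm high, loose on the bench beyond the base's +y side. Origin at the centre of its underside.
- bottle: Bystander: white bottle with blue cap, 60 mm diameter, 110 mm high, loose on the bench beyond the base's -y side. Origin at the centre of its underside.
Not all that is in view belongs to the job. There is more than one size of the disc; the job needs the smaller.

How it is judged:
On the way, in this order (a step that is already met when the one before it is completed fails the run):
1. the disc lies flat in the recess while the keeper is still open (horizontal distance between disc and recess below 0.004 m and z of disc in the frame of recess below 0.002 m and angle between disc's own z axis and vertical below 0.04 rad and value of joint keeper below 1.2 rad), for 0.2 s.
2. the keeper is swung over the disc to its stop (value of joint keeper above 1.75 rad), for 0.1 s.
At the end, for the whole second after the job is handed in: The disc rests flat in the recess (within 4 mm of its centre, within 2 mm of its floor, tilted under 0.04 rad) and the keeper stands over it within 0.15 rad of its stop; vial, beaker and bottle within 15 mm of where they stood (horizontal distance between disc and recess below 0.004 m and z of disc in the frame of recess below 0.002 m and angle between disc's own z axis and vertical below 0.04 rad and linear speed of disc below 0.01 m/s and value of joint keeper above 1.75 rad and distance of each of vial, beaker, bottle from where it was at the start of the episode below 0.015 m); the robot touches nothing.
It fails at once if the disc is lifted more than 6 mm above the deck (z of disc in the frame of base above 0.051 m).
It fails at once if the disc falls off the base (z of disc in the frame of base below 0.025 m).
It fails at once if a bystander is knocked over or shoved away (distance of any of vial, beaker, bottle from where it was at the start of the episode above 0.02 m).
It also fails if it takes over 56 s, if anything falls off the work surface, if the arm or the gripper's body presses on something with over 40 N, if the wrist force passes 120 N, or if a joint passes its speed limit or range.

## Working session

There is one attempt and no reset: what is moved stays moved. The work goes in short steps, Python scripts to look and compute and a tool call to move; the robot and the scene stay as the last step left them, time stands still between calls to the robot, and variables do not carry over. Pictures are saved under pics/ and viewed, at most 10 in all, crops included, and the job is handed in when it is done.

Besides the shell and the picture viewer there is one more tool, called as name(argument=value, ...) on one line, values as JSON. step_arm: Moves the arm, as the interface text tells. Its arguments: {"type":"object","properties":{"rotation":{"type":"array","items":{"type":"array","items":{"type":"number"}}},"travel":{"type":"array","items":{"type":"array","items":{"type":"number"}}},"grip":{"type":"array","items":{"type":"number"}},"grip_force":{"type":"number"}},"required":["rotation","travel","grip"]}

```bash
mkdir -p pics; ls
cat > h.py <<'E'
import numpy as np, cv2
from scipy.spatial.transform import Rotation as R
from rig import sense, read_camera, hand_in
def snap(name,f):
    c=read_camera(name); cv2.imwrite('pics/'+f,c['img'][:,:,::-1]); 
    np.save('pics/'+f+'.npy',{k:v for k,v in c.items()},allow_pickle=True); return c
def load(f): return np.load('pics/'+f+'.npy',allow_pickle=True).item()
def ray(c,u,v):
    k=c.get('distortion'); 
    d=np.array([(u-c['cx'])/c['fx'],-(v-c['cy'])/c['fy'],-1.])
    return np.array(c['position']),Rm(c).apply(d)
def Rm(c):
    a=np.array(c['attitude']); return R.from_quat(a) if a.shape==(4,) else R.from_matrix(a)
def pt(c,u,v,z):
    p,d=ray(c,u,v); return p+d*(z-p[2])/d[2]
def proj(c,P):
    q=Rm(c).inv().apply(np.array(P)-c['position']); return c['cx']+c['fx']*q[...,0]/-q[...,2], c['cy']-c['fy']*q[...,1]/-q[...,2]
E
python3 - <<'E'
from h import *
for n in ['scene','side']:
    c=snap(n,n+'1.png'); print({k:v for k,v in c.items() if k!='img'})
print(sense())
a=load('scene1.png')['img'];b=load('side1.png')['img']
E
```

```text
pics
{'fx': 520.5002113817022, 'fy': 520.5002113817022, 'cx': 289.95959243576107, 'cy': 213.85392026720032, 'position': array([0.88581818, 0.60042239, 0.72807453]), 'attitude': array([0.11898472, 0.37952698, 0.88330552, 0.2481396 ])}
{'fx': 455.72987009238983, 'fy': 455.72987009238983, 'cx': 271.5869539178906, 'cy': 204.92996540293498, 'position': array([0.20617019, 0.6055324 , 0.69154131]), 'attitude': array([-0.09549194,  0.37849612,  0.89112084, -0.23135607])}
{'t': 0.1, 'qpos': array([-1.29700478e+00,  5.33289137e-02,  1.61413691e+00, -3.45441961e-05,
        1.47600563e+00, -1.18989213e-01]), 'dq': array([ 0.00032768, -0.00177159, -0.0004706 , -0.00029547,  0.00050818,
        0.00011924]), 'effort': array([-3.38805012e-05, -3.94898343e+01, -3.71366286e+01, -1.36406470e-04,
        3.86374086e-03,  2.75619101e-06]), 'position': array([ 0.23907006, -0.5768652 ,  0.23017417]), 'eef_rot': array([ 9.80776557e-01,  1.95131909e-01, -8.97795361e-05, -9.35256995e-04]), 'contact_force': array([ 0.14376642,  0.67719571, -0.28756979]), 'wrist_torque': array([-0.02919062, -0.01849286,  0.01081305]), 'grasp_force': 0.0, 'gripper_width': 0.08571074355663819}
```

View pics/scene1.png

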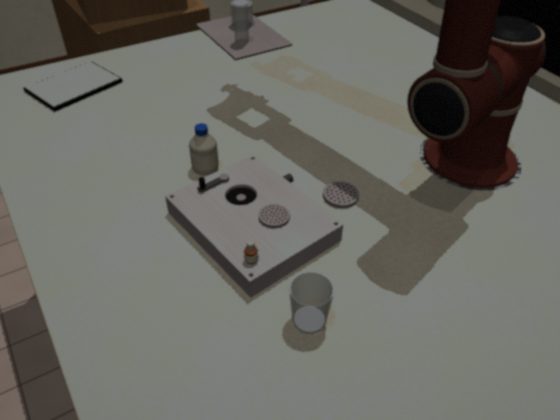

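View pics/side1.png

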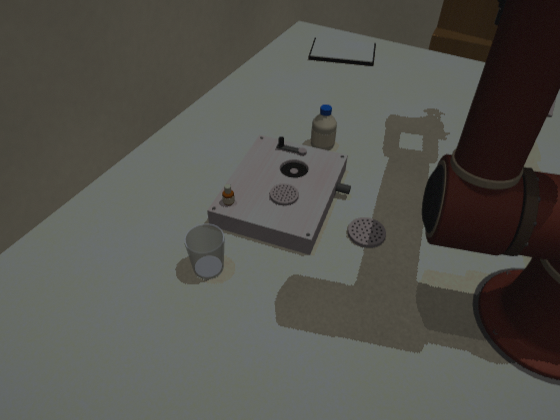

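The scene view shows the base with the disc at about (274,215), recess (241,195), peg (202,183), vial (251,253), beaker (311,300) and bottle (203,150). The larger decoy disc is on the bench at (341,194). The side view agrees, with the disc at (284,194) and the recess at (294,169). Next I'll enlarge both.

Run:
```python
from h import *
a=load('scene1.png')['img'][145:295,155:355]; b=load('side1.png')['img'][125:250,200:360]
cv2.imwrite('pics/s_crop.png',cv2.resize(a[:,:,::-1],None,fx=4,fy=4,interpolation=cv2.INTER_CUBIC))
cv2.imwrite('pics/d_crop.png',cv2.resize(b[:,:,::-1],None,fx=4,fy=4,interpolation=cv2.INTER_CUBIC))
s,d=load('scene1.png'),load('side1.png')
print('disc',pt(s,274,215,.053),pt(d,284,193.5,.053)); print('rec',pt(s,240.5,197,.037),pt(d,294,171,.037))
```

```text
disc [ 0.51990831 -0.01605103  0.053     ] [ 0.51741208 -0.01576322  0.053     ]
rec [ 0.54220019 -0.11014129  0.037     ] [ 0.54045959 -0.10806881  0.037     ]
```

View pics/s_crop.png

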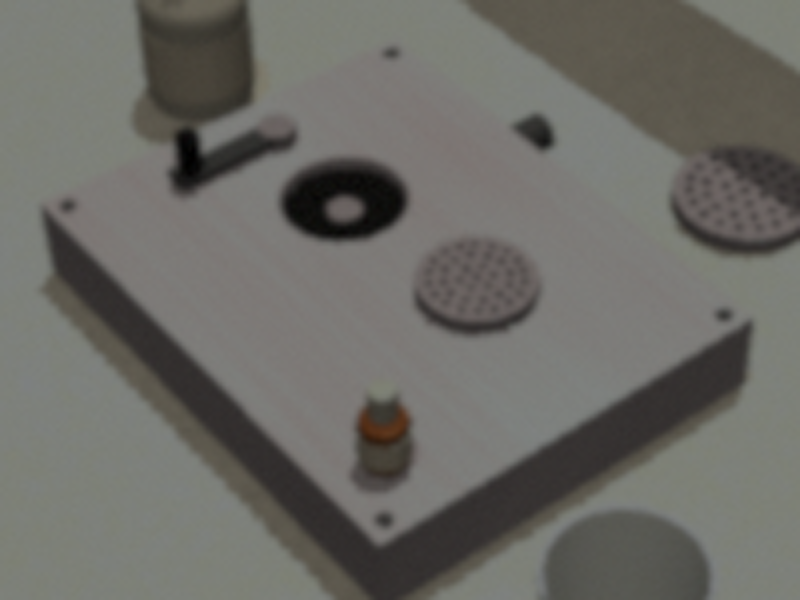

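View pics/d_crop.png

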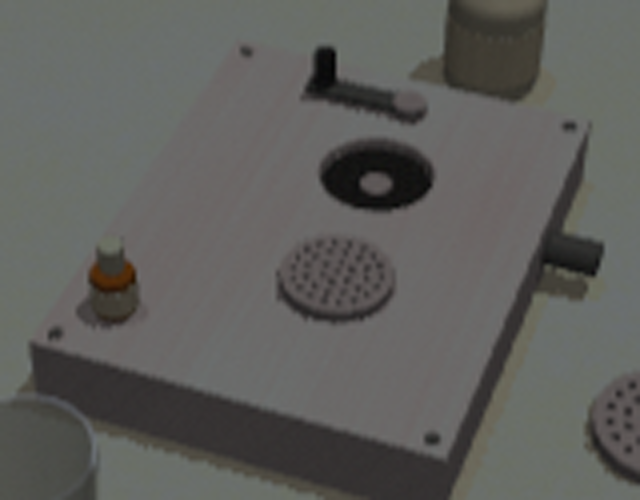

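Scene crop: deck corners at (380,545), (750,322) and (45,207); disc top centre (478,279), drain mark (345,209), peg top (187,133), pivot cap (277,128). Side crop: disc (336,273), drain mark (376,184), peg top (325,50), pivot cap (409,102).

```bash
cat > fit.py <<'E'
from h import *
from scipy.optimize import least_squares
s,d=load('scene1.png'),load('side1.png')
S=lambda u,v:(155+u/4,145+v/4); D=lambda u,v:(200+u/4,125+v/4)
B=[((.11,.14,.045),S(380,547),D(33,343)),((-.11,.14,.045),S(752,320),D(452,457)),((.11,-.14,.045),S(43,207),None),((-.11,-.14,.045),None,D(590,125)),
((-.01,-.05,.037),S(345,209),D(376,184))]
def res(p):
    M=R.from_euler('z',p[2]); r=[]
    for X,a,b in B:
        W=M.apply(X)+[p[0],p[1],0]
        for c,o in((s,a),(d,b)):
            if o: q=proj(c,W); r+=[q[0]-o[0],q[1]-o[1]]
    return r
f=least_squares(res,[.55,-.06,0]); print('base',f.x,'res',np.round(f.fun,1))
M=R.from_euler('z',f.x[2]); O=np.array([f.x[0],f.x[1],0])
def tri(a,b):
    A=[];y=[]
    for c,o in((s,a),(d,b)):
        p,v=ray(c,*o); v/=np.linalg.norm(v); P=np.eye(3)-np.outer(v,v); A.append(P);y.append(P@p)
    return np.linalg.lstsq(np.vstack(A),np.hstack(y),rcond=None)[0]
for n,a,b in [('disc',S(478,279),D(336,273)),('rec',S(345,209),D(376,184)),('peg',S(187,133),D(325,50)),('pivot',S(277,128),D(409,102)),('vialtop',S(381,390),D(111,242))]:
    w=tri(a,b); print(n,w.round(4),'base frame',M.inv().apply(w-O).round(4))
if __name__=='__main__':
    for n,X in [('rec',(-.01,-.05,.037)),('pivot',(-.01,-.108,.045))]: print(n,(M.apply(X)+O).round(4))
    print(R.from_quat(sense()['eef_rot']).as_matrix().round(3))
E
python3 fit.py
```

```text
base [ 0.54361532 -0.05756284  0.14397545] res [ 0.6 -0.4 -1.  -0.2  1.  -1.  -1.1  0.6 -0.6 -0.9  0.2 -1.4  0.2  0.
 -0.1 -0.2]
disc [ 0.5182 -0.0172  0.0521] base frame [-0.0194  0.0436  0.0521]
rec [ 0.5409 -0.1093  0.0362] base frame [-0.0101 -0.0508  0.0362]
peg [ 0.6006 -0.1585  0.0756] base frame [ 0.042  -0.1081  0.0756]
pivot [ 0.5493 -0.166   0.0525] base frame [-0.0099 -0.1081  0.0525]
vialtop [0.6083 0.0538 0.0888] base frame [0.08   0.1009 0.0888]
rec [ 0.5409 -0.1085  0.037 ]
pivot [ 0.5492 -0.1659  0.045 ]
[[ 0.924  0.383 -0.001]
 [ 0.383 -0.924  0.002]
 [ 0.    -0.002 -1.   ]]
```

step_arm(rotation=[[0, 0, -0.14], [0, 0, -0.28], [0, 0, -0.43], [0, 0, -0.57], [0, 0, -0.71], [0, 0, -0.85], [0, 0, -1.0], [0, 0, -1.14], [0, 0, -1.28], [0, 0, -1.42]], travel=[[0.043, -0.042, 0], [0.087, -0.085, 0], [0.13, -0.127, 0], [0.173, -0.17, 0], [0.217, -0.212, 0], [0.26, -0.254, 0], [0.303, -0.297, 0], [0.347, -0.339, 0], [0.39, -0.382, 0], [0.433, -0.424, 0]], grip=[0.036, 0.036, 0.036, 0.036, 0.036, 0.036, 0.036, 0.036, 0.036, 0.036])

```text
t: 1.35
position: [0.4772, -0.0179, 0.2311]
eef_rot: [0.615, 0.789, -0.0, 0.0]
contact_force: [0.4, -0.5, -0.8]
gripper_width: 0.0362
grasp_force: 0.0
```

step_arm(rotation=[[0, 0, 0], [0, 0, 0], [0, 0, 0], [0, 0, 0], [0, 0, 0]], travel=[[0.025, 0.02, 0.03], [0.051, 0.04, 0.06], [0.051, 0.04, 0.1], [0.051, 0.04, 0.13], [0.051, 0.04, 0.13]], grip=[0.036, 0.036, 0.036, 0.036, 0.036])

```text
t: 1.98
position: [0.5008, 0.0395, 0.098]
eef_rot: [0.616, 0.787, -0.002, -0.003]
contact_force: [-0.9, -0.1, -0.7]
gripper_width: 0.0356
grasp_force: 0.0
```

Run:
```python
from h import *
c=snap('wrist','w1.png'); print({k:v for k,v in c.items() if k!='img'}); print(sense()['position'])
for P in [(.5182,-.0172,.053),(.5409,-.1085,.037)]: print(proj(c,P))
```

```text
{'fx': 308.29595692707835, 'fy': 308.29595692707835, 'cx': 281.4809175719393, 'cy': 207.84799165950622, 'position': array([0.48535266, 0.11006884, 0.24118808]), 'attitude': array([-0.14062754, -0.01378844,  0.11971936,  0.9827009 ])}
[0.50259438 0.03923797 0.10031735]
(np.float64(285.29592136649495), np.float64(312.142977532602))
(np.float64(285.0501793833175), np.float64(397.5190750165749))
```

View pics/w1.png

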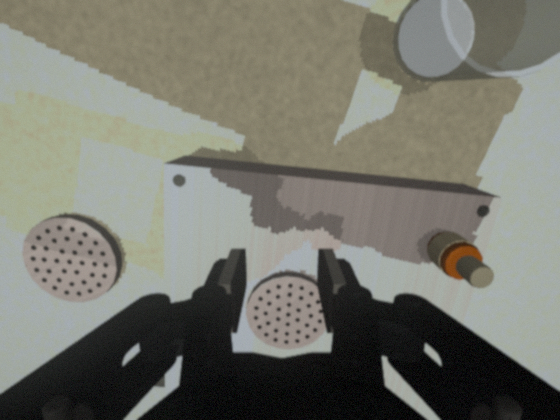

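The wrist view shows the disc at (288,311) between the fingertips, close to the predicted (285,312). The larger decoy disc is at (73,258), well off to the side. Next I lower behind the disc, shifting 2 mm sideways to line up.

step_arm(rotation=[[0, 0, 0], [0, 0, 0], [0, 0, 0], [0, 0, 0], [0, 0, 0], [0, 0, 0], [0, 0, 0]], travel=[[0.003, 0.002, 0.02], [0.003, 0.002, 0.04], [0.003, 0.002, 0.05], [0.003, 0.002, 0.055], [0.003, 0.002, 0.055], [0.003, 0.002, 0.055], [0.003, 0.002, 0.055]], grip=[0.036, 0.036, 0.036, 0.036, 0.036, 0.036, 0.036])

```text
t: 2.9
position: [0.5052, 0.0425, 0.047]
eef_rot: [0.617, 0.787, 0.0, 0.0]
contact_force: [-0.3, 0.0, 0.5]
gripper_width: 0.036
grasp_force: 0.0
```

step_arm(rotation=[[0, 0, 0], [0, 0, 0], [0, 0, 0]], travel=[[0, 0, 0.0015], [0, 0, 0.003], [0, 0, 0.003]], grip=[0.036, 0.036, 0.036])

```text
t: 3.28
position: [0.505, 0.0426, 0.044]
eef_rot: [0.617, 0.787, -0.0, -0.0]
contact_force: [-2.2, 0.2, 3.7]
gripper_width: 0.036
grasp_force: 2.5
```

step_arm(rotation=[[0, 0, 0], [0, 0, 0]], travel=[[0, 0, 0.001], [0, 0, 0.001]], grip=[0.036, 0.036])

```text
t: 3.52
position: [0.505, 0.0426, 0.044]
eef_rot: [0.616, 0.787, -0.0, -0.0]
contact_force: [-5.4, -0.3, 10.6]
gripper_width: 0.0358
grasp_force: 5.7
```

step_arm(rotation=[[0, 0, 0], [0, 0, 0], [0, 0, 0], [0, 0, 0], [0, 0, 0], [0, 0, 0], [0, 0, 0], [0, 0, 0], [0, 0, 0], [0, 0, 0]], travel=[[0, 0, -0.0035], [0, -0.001, -0.0035], [-0.012, -0.001, -0.0035], [-0.02, -0.001, -0.0035], [-0.028, -0.001, -0.0035], [-0.036, -0.001, -0.0035], [-0.044, -0.001, -0.0035], [-0.052, -0.001, -0.0035], [-0.06, -0.001, -0.0035], [-0.06, -0.001, -0.0035]], grip=[0.036, 0.036, 0.036, 0.036, 0.036, 0.036, 0.036, 0.036, 0.036, 0.036])

```text
t: 4.78
position: [0.5185, -0.0165, 0.0459]
eef_rot: [0.617, 0.787, 0.0, 0.0]
contact_force: [-0.1, -0.3, 0.7]
gripper_width: 0.0359
grasp_force: 0.0
```

Run:
```python
from h import *
a=snap('scene','scene2.png')['img'][145:295,155:355]; b=snap('side','side2.png')['img'][125:250,200:360]
z=lambda i:cv2.resize(i[:,:,::-1],None,fx=3,fy=3,interpolation=cv2.INTER_CUBIC)
a=cv2.resize(a[:100,40:150],(440,400),interpolation=cv2.INTER_CUBIC);b=cv2.resize(b[:100,40:130],(360,400),interpolation=cv2.INTER_CUBIC)
cv2.imwrite('pics/two2.png',np.hstack([a,b])[:,:,::-1]); s=sense(); print(s['position'],s['contact_force'])
```

```text
[ 0.51827247 -0.01600601  0.04585852] [-0.24048771  0.50621953  0.44831233]
```

View pics/two2.png

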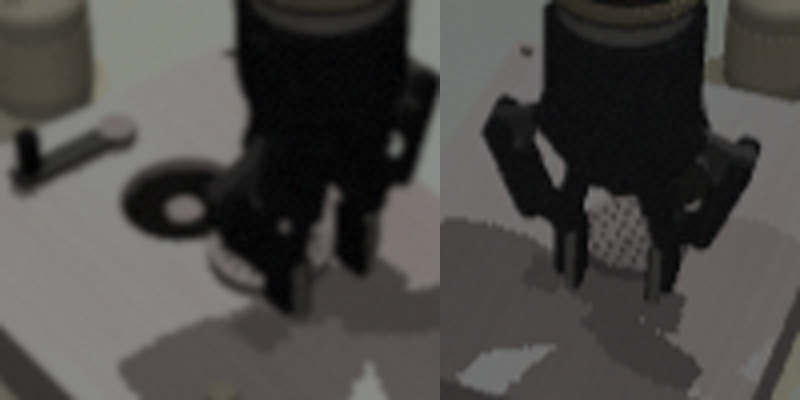

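The disc sits in the fork between the fingers and has moved about 35 mm. Its leading edge is near the recess, and the line to the recess is straight. I'll continue slowly.

step_arm(rotation=[[0, 0, 0], [0, 0, 0], [0, 0, 0], [0, 0, 0], [0, 0, 0], [0, 0, 0], [0, 0, 0], [0, 0, 0], [0, 0, 0], [0, 0, 0]], travel=[[-0.007, 0, 0], [-0.014, 0, 0], [-0.021, 0, 0], [-0.028, 0, 0], [-0.034, 0, 0], [-0.04, 0, 0], [-0.045, 0, 0], [-0.05, 0, 0], [-0.054, 0, 0], [-0.058, 0, 0]], grip=[0.036, 0.036, 0.036, 0.036, 0.036, 0.036, 0.036, 0.036, 0.036, 0.036])

```text
t: 6.12
position: [0.5322, -0.0725, 0.0458]
eef_rot: [0.617, 0.787, -0.0, 0.0]
contact_force: [-0.8, 1.1, -0.1]
gripper_width: 0.0364
grasp_force: 0.1
```

step_arm(rotation=[[0, 0, 0], [0, 0, 0], [0, 0, 0], [0, 0, 0]], travel=[[-0.001, 0, 0], [-0.002, 0, 0], [-0.003, 0, 0], [-0.003, 0, 0]], grip=[0.036, 0.036, 0.036, 0.036])

```text
t: 6.62
position: [0.5328, -0.0752, 0.0458]
eef_rot: [0.617, 0.787, -0.0, 0.0]
contact_force: [-0.0, -0.3, 0.4]
gripper_width: 0.036
grasp_force: 0.0
```

Run:
```python
from h import *
a=snap('scene','scene3.png')['img'][145:245,195:305]; b=snap('side','side3.png')['img'][125:225,240:330]
a=cv2.resize(a,(440,400),interpolation=cv2.INTER_CUBIC);b=cv2.resize(b,(360,400),interpolation=cv2.INTER_CUBIC)
cv2.imwrite('pics/two3.png',np.clip(np.hstack([a,b])[:,:,::-1]*1.5,0,255)); s=sense(); print(s['position'],s['contact_force'])
```

```text
[ 0.53282844 -0.07514438  0.04583141] [0.2375842  0.1199766  0.33518649][ WARN:0@1.069] global loadsave.cpp:1063 imwrite_ Unsupported depth image for selected encoder is fallbacked to CV_8U.
```

View pics/two3.png

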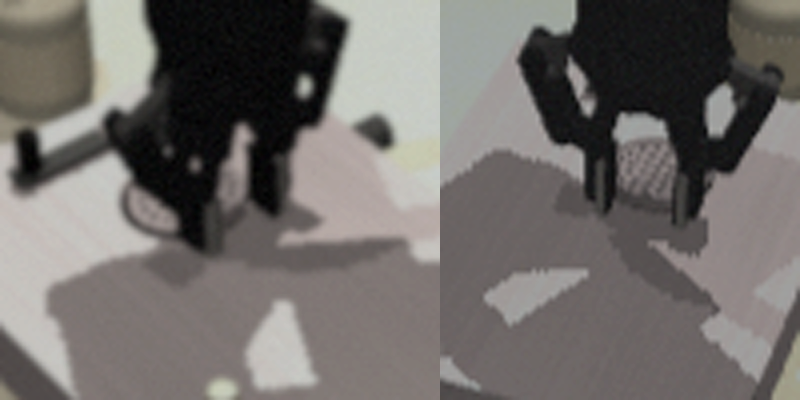

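The disc appears seated, with a dark ring of recess lining visible at its left edge around (135,205). I'll raise the hand, close the fingers and move above the far side of the peg for a clear look.

step_arm(rotation=[[0, 0, 0], [0, 0, 0], [0, 0, 0], [0, 0, 0], [0, 0, 0.1], [0, 0, 0.1], [0, 0, 0.1], [0, 0, 0.1], [0, 0, 0.1]], travel=[[0.01, 0, 0], [0.01, 0, -0.05], [0.01, 0, -0.09], [0.01, 0, -0.12], [-0.04, 0.015, -0.12], [-0.085, 0.03, -0.12], [-0.125, 0.043, -0.12], [-0.125, 0.043, -0.12], [-0.125, 0.043, -0.12]], grip=[0.036, 0.036, 0.036, 0.036, 0, 0, 0, 0, 0])

```text
t: 7.85
position: [0.6041, -0.1852, 0.1653]
eef_rot: [0.655, 0.756, 0.0, -0.001]
contact_force: [0.1, 0.7, -0.9]
gripper_width: 0.0
grasp_force: 0.0
```

Run:
```python
from h import *
a=snap('scene','scene4.png')['img'][145:245,195:305]; b=snap('side','side4.png')['img'][125:225,240:330]
a=cv2.resize(a,(440,400),interpolation=cv2.INTER_CUBIC);b=cv2.resize(b,(360,400),interpolation=cv2.INTER_CUBIC)
cv2.imwrite('pics/two4.png',np.clip(np.hstack([a,b])[:,:,::-1]*1.4,0,255).astype('uint8')); s=sense(); print(s['position'],s['eef_rot'],s['gripper_width'])
print('bottle',pt(load('side1.png'),323,142,0.0),pt(load('side1.png'),325.5,110,0.11),pt(load('scene1.png'),201,130,.11))
for f in('scene4.png','side4.png'): print([np.round(proj(load(f),P),1) for P in((.5409,-.1085,.045),(.6006,-.1585,.075))])
```

```text
[ 0.60399824 -0.18487272  0.16560947] [ 6.54744419e-01  7.55850248e-01  6.16450421e-06 -3.86173909e-04] -5.413647752964403e-05
bottle [ 0.54715802 -0.28735253  0.        ] [ 0.53985001 -0.26318191  0.11      ] [ 0.54999639 -0.2636935   0.11      ]
[array([241.3, 194.2]), array([201.8, 178.4])]
[array([294.1, 168.1]), array([281.3, 137.7])]
```

View pics/two4.png

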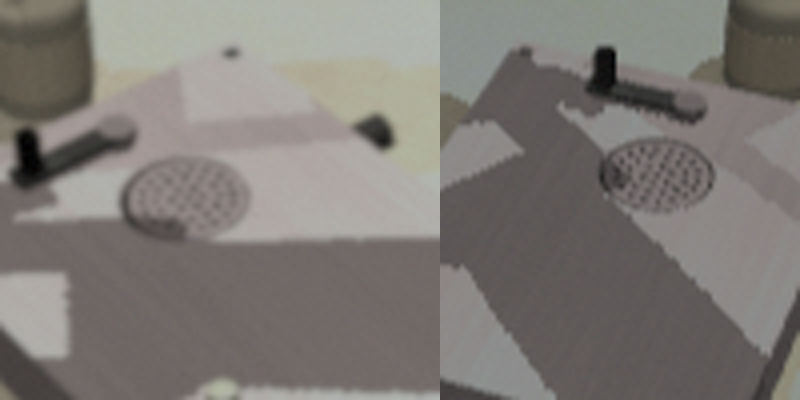

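Run:
```python
from h import *
a=load('scene4.png')['img'][178:212,222:262]; b=load('side4.png')['img'][153:187,276:316]
o=[cv2.normalize(cv2.resize(i,(400,340),interpolation=cv2.INTER_CUBIC),None,0,255,cv2.NORM_MINMAX) for i in(a,b)]
t=np.linspace(0,2*np.pi,100)
for c,i,x0,y0 in((load('scene4.png'),o[0],222,178),(load('side4.png'),o[1],276,153)):
    P=np.c_[.5409+.032*np.cos(t),-.1085+.032*np.sin(t),.045+0*t]; u,v=proj(c,P)
    cv2.polylines(i,[np.c_[(u-x0+.5)*10,(v-y0+.5)*10].astype('int32')],True,(255,0,0),1)
cv2.imwrite('pics/z4.png',np.hstack(o)[:,:,::-1])
```

```text
(no output)
```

View pics/z4.png

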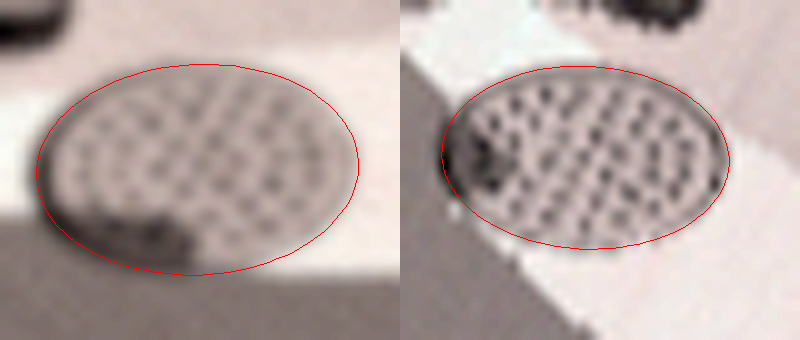

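The disc lies inside the recess outline (red) with its top flush. The dark patch at lower left is the hand's shadow. Now I lower the shut fingers behind the peg.

step_arm(rotation=[[0, 0, 0], [0, 0, 0], [0, 0, 0], [0, 0, 0], [0, 0, 0], [0, 0, 0]], travel=[[0, 0, 0.04], [0, 0, 0.08], [0, 0, 0.102], [0, 0, 0.102], [0.009, 0, 0.102], [0.009, 0, 0.102]], grip=[0, 0, 0, 0, 0, 0])

```text
t: 8.7
position: [0.6045, -0.1771, 0.066]
eef_rot: [0.655, 0.756, 0.001, 0.002]
contact_force: [-0.1, 0.6, -0.5]
gripper_width: 0.0
grasp_force: 0.0
```

step_arm(rotation=[[0, 0, -0.155], [0, 0, -0.31], [0, 0, -0.465], [0, 0, -0.62], [0, 0, -0.775], [0, 0, -0.93], [0, 0, -1.085], [0, 0, -1.24], [0, 0, -1.395], [0, 0, -1.55]], travel=[[0.0082, 0.0021, 0], [0.0165, 0.0029, 0], [0.025, 0.0024, 0], [0.0332, 0.0006, 0], [0.041, -0.0025, 0], [0.0483, -0.0067, 0], [0.0549, -0.012, 0], [0.0605, -0.0182, 0], [0.0651, -0.0253, 0], [0.0686, -0.0329, 0]], grip=[0, 0, 0, 0, 0, 0, 0, 0, 0, 0])

```text
t: 9.95
position: [0.5623, -0.1141, 0.0658]
eef_rot: [-0.063, 0.998, -0.001, 0.002]
contact_force: [0.4, 0.2, -0.2]
gripper_width: -0.0004
grasp_force: 0.5
```

step_arm(rotation=[[0, 0, 0], [0, 0, 0], [0, 0, 0], [0, 0, 0]], travel=[[0.001, 0, 0], [0.002, 0, 0], [0.003, 0, 0], [0.003, 0, 0]], grip=[0, 0, 0, 0])

```text
t: 10.45
position: [0.5605, -0.1143, 0.0654]
eef_rot: [-0.06, 0.998, -0.0, 0.003]
contact_force: [6.2, 3.1, 0.6]
gripper_width: 0.0001
grasp_force: 3.1
```

The 6 N reaction shows the stop is reached. I'll back off, raise the hand and check.

step_arm(rotation=[[0, 0, 0], [0, 0, 0], [0, 0, 0], [0, 0, 0], [0, 0, 0], [0, 0, 0], [0, 0, 0], [0, 0, 0]], travel=[[-0.015, 0, 0], [-0.03, 0, 0], [-0.03, 0, -0.04], [-0.03, 0, -0.08], [-0.03, 0, -0.12], [-0.03, 0.05, -0.15], [-0.03, 0.09, -0.15], [-0.03, 0.09, -0.15]], grip=[0, 0, 0, 0, 0, 0, 0, 0])

```text
t: 11.45
position: [0.5772, -0.0194, 0.2141]
eef_rot: [-0.062, 0.998, -0.0, -0.0]
contact_force: [0.4, -0.5, -0.3]
gripper_width: -0.0001
grasp_force: 0.0
```

Run:
```python
from h import *
a=snap('scene','scene5.png')['img'][125:325,155:355]; b=snap('side','side5.png')['img'][100:300,170:370]
a=cv2.resize(a,(400,400),interpolation=cv2.INTER_CUBIC);b=cv2.resize(b,(400,400),interpolation=cv2.INTER_CUBIC)
cv2.imwrite('pics/two5.png',np.clip(np.hstack([a,b])[:,:,::-1]*1.4,0,255).astype('uint8')); s=sense(); print(s['position'],s['contact_force'])
for f,x,y in(('scene5.png',155,125),('side5.png',170,100)): u,v=proj(load(f),np.array((.5418,-.1144,.075))); print((u-x)*2,(v-y)*2)
```

```text
[ 0.57707098 -0.02142873  0.21323299] [ 0.04377969  0.03087035 -0.18339548]
167.64681951595338 112.25805567172392
250.8884584086842 111.65096828349601
```

View pics/two5.png

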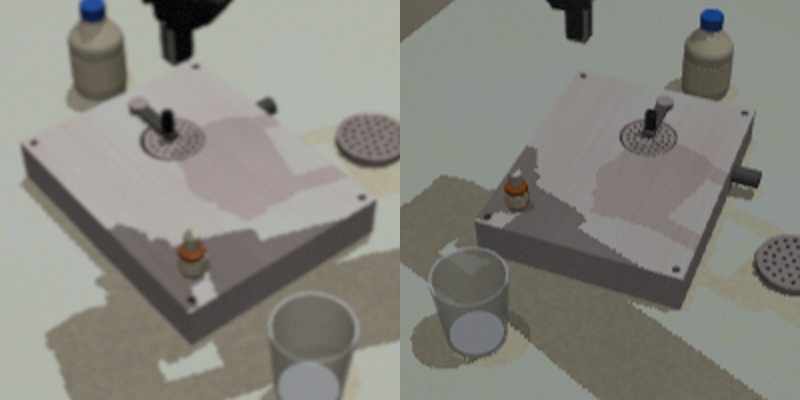

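The keeper arm lies over the seated disc. Its peg is at (167,113) in the scene half and (650,112) in the side half, matching the predicted (168,112) and (651,112). The bystanders look unmoved and the hand is clear, so I'm handing in.

```bash
python3 -c "
from rig import hand_in
print(hand_in())"
```

```text
the job is handed in; nothing more can be done
None
```

The job is handed in (no verdict came back): in the last pictures the disc lies flush in the recess, the keeper is over it at its stop, the vial, beaker and bottle look unmoved, and the hand is clear.

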